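# Shift the microscope stage's speed selector into third

## Task

The red-knobbed speed selector on the measuring microscope's black control console has been left somewhere in the left-hand track of its H-shaped gate. Push the knob with a fingertip or the outside of the fingers, never pinching it and without forcing it: bring it level with the cross slot, push it across to the right-hand track, then push it forward, fully home, into the third slot (three green dots, the far right one seen from the console's blue front). Leave the lever standing there, come clear of it, and leave the objective, gauge block, ring gauge and bottle where they are.

Things in the scene. Friction and masses are not known exactly. Their poses are not given: they have to be found in the camera images.
- console: Fixed black console, 260 mm deep (its x), 360 mm wide (its y), deck 76 mm above the table. Origin: centre of its underside, on the table. +x is 'forward', away from its blue front panel with dials; +y is 'left'; z up. Place and yaw (up to 0.35 rad either way) differ from run to run.
- gate (a point): Centre of the aluminium gate plate (130 x 120 mm) on the middle of the deck, on its top face, 82 mm above the table; axes as the console's. The H-shaped slot is cut in it. Dots on the plate mark the slots: one = forward left, two = back left, three (green) = forward right, four = back right.
- knob (a point): Centre of the red knob, a cylinder 36 mm across, 30 mm tall (plus a 5 mm dome) on a steel stem 8 mm thick. The stem pivots 18 mm above the table at console x = y = 0, 155 mm below the knob's centre (173 mm above the table when upright). In the console's frame the centre is at x = 0.155 sin(fore), y = -0.155 sin(across) cos(fore), z = 0.018 + 0.155 cos(across) cos(fore).
- across (a joint): Sideways lean of the lever, rad: -0.17 hard left, +0.17 hard right (stops; the knob travels 26 mm either side). Left track: -0.17 to -0.14; right track: 0.14 to 0.17. It passes from track to track only through the cross slot, with fore within about 0.045 of 0. Stiff hinge: some 3.5 N at the knob moves it, it stays where it is left.
- fore (a joint): Fore-and-aft lean of the lever, rad: -0.26 fully back (slots two, four), 0 level with the cross slot, +0.26 fully forward (slots one, three); the knob travels 40 mm either way, to stops. Starts anywhere along the left track. Stiff hinge: some 3.5 N at the knob moves it, it stays where it is left.
- objective: Loose silvery microscope objective standing on the right of the console's deck, 33 mm across, 46 mm tall; origin at the centre of its underside. To be left alone.
- gauge_block: Loose steel gauge block on the left of the console's deck, 30 x 35 x 25 mm tall; origin at the centre of its underside. To be left alone.
- ring_gauge: Loose brass ring gauge lying on the left of the console's deck, 48 mm across, 22 mm bore, 16 mm tall; origin at the centre of its underside. To be left alone.
- cleaner: Loose white bottle of lens cleaner standing on the table to the right of the console, 44 mm across, 100 mm tall; origin at the centre of its underside. To be left alone.

How it is judged:
By the outcome, as a careful person would: the job done as asked, in the order asked, and still so for the second after the job is handed in, with the robot touching nothing.
It also fails if it takes over 51 s, if anything falls off the work surface, if the arm or the gripper's body presses on something with over 40 N, if the wrist force passes 120 N, or if a joint passes its speed limit or range.

## Robot

A 6-joint arm with a two-finger parallel gripper is mounted at the origin on the work surface. World frame = base frame: x ahead of the robot, y to its left, z up, the work surface at z = 0. Lengths are in m, angles in rad, forces in N, time in s.
With the tool pointing down it reaches from about 0.375 to 0.9 m from the base axis. Payload 3.1 kg.
Tool frame: the origin (TCP) lies on the centre line of the jaws, within the pads' length; the fingertips stand robot.tcp_to_tips ahead of it and the grasp point (between the pads) lies 3 mm ahead of it (robot.tcp_to_tips is the distance from the TCP to the fingertips, in m); z points along the fingers, y is the line along which they close (so a half turn about z gives the same grasp; the last joint's range is limited). The gripper opens to 87 mm and grips with 3 to 60 N. Pads are 19 mm wide; open, the fingers measure 117 mm over their backs; the gripper's body (75 mm by 190 mm) begins 51 mm behind the grasp point.
Start: joints at [1.139, 0.527, 1.433, -0, 1.181, -0.178], TCP at [0.157, 0.605, 0.245] pointing down, gripper open.
Joint ranges: [-3.08, 3.08], [-0.75, 2.2], [0.22, 2.44], [-1.43, 4.57], [0, 2.65], [-2.85, 2.85]. Speed limits (rad/s): [2.79, 2.79, 3.14, 3.14, 3.14, 3.14].

## Interface

Orientations are given as a unit quaternion [x, y, z, w].
In Python, from rig import robot gives the robot as it stands. The module is installed in compiled form; this text tells all that it offers.
- The arm moves only by the shell command python3 -m jog 'ROWS' [FORCE]. ROWS is JSON, one flat list of numbers, 5 for each row, row after row: the finger opening in m, from 0 to 0.087, then the shift along the tool's x, y, z in m, then the turn about the tool's z in units of 10 degrees (1.0 is 10 degrees). In form: [claw, x, y, z, roll, claw, x, y, z, roll, ...]. A call has 1 to 20 rows; each row shifts and turns the commanded pose from where the row before left it, along the tool's axes as they then stand; what a row does not reach is not made up. A row lasts 1/8 s, in which the tool goes at most 62.5 mm and 10.7 degrees, less where a joint would pass 70% of its speed; a pose out of reach is approached as far as the arm can. A call with a gripper value outside its range is refused whole. The fingers move at their own pace and stop on an object; FORCE is the grip in N (left out, the last holds). Time passes only in rows, so rows that do not move let the fingers close. It gives the time, the measured TCP pose, the force, the opening and the grip force at its end, in the units of the state.
- robot.get_obs(): the state, without advancing time (a new reading comes with each control period).
- robot.camera(name): name is "scene" or "side" or "wrist"; returns the picture (400x640x3 uint8, blue, green, red); there is no depth.
- robot.camera_model(name): a dict with "fx", "fy", "cx", "cy" (pixels), "distortion" ([k1, k2, p1, p2, k3] as OpenCV has them; the pictures are not rectified), "R" (3x3) and "t" (3): a world point X has camera coordinates R X + t; the wrist camera has in their place "tool_from_camera" (4x4, takes a point from camera to tool coordinates, whose origin is the TCP and whose axes are the flange's). Camera axes: x right, y down, z forward; pixel columns grow to the right and rows downward; lengths in m; the calibration is good to about 2 mm. A picture is of the moment at which its call begins: read the wrist's pose just before it. camera_model takes no time and is no camera call.
- robot.hand_in(): hands the job in; it is judged then, once.
Trained networks look in the newest picture that a camera, given by its name, has taken for a name from the list of things; names that differ only in an ending like _2 or _b are one class to them, and where a whole thing is asked for, a point or a joint stands for the part that bears it (a point fixed in the world has none). Each returns a list of dicts, best first, with "conf" (0 to 1); they miss things now and then, are a little off and sometimes report something else, mostly with a low value. They report only what shows in the picture. A call takes as long as a camera call.
- robot.look_for(camera, label): "extent" ([centre column, centre row, width, height] in pixels, round what is visible of it).
- robot.outline_of(camera, label): "region" (400x640 bool, what is visible of it) and "extent" ([centre column, centre row, width, height] in pixels, round what is visible of it).
The state is a dict: "time": time; "q": joint angles; "joint_velocities": joint speeds; "joint_torque": joint torques, N m; "position": TCP position; "tool_rot": TCP orientation; "ft_force": force on the tool from outside, world axes, zero at the start; "moment": the same for the moment, N m; "grip_width": finger opening in m; "grip_force": force on a finger pad.
Only numpy, scipy, OpenCV 4.12 (cv2) and the standard library are available. Lean on these libraries where they do the work, as an engineer would, in place of code of your own. Each camera call takes 0.05 s, during which the arm holds its last target. There are 200 camera calls.

## Working session

There is one attempt and no reset: what is moved stays moved. The work goes in short steps, Python scripts to look and compute and a shell command to move; the robot and the scene stay as the last step left them, time stands still between calls to the robot, and variables do not carry over. Pictures are saved under pics/ and viewed, at most 10 in all, crops included, and the job is handed in when it is done.

```bash
mkdir -p pics; python3 - <<'E'
from rig import robot
import cv2,numpy as np
a=robot.camera("scene");b=robot.camera("side")
cv2.imwrite("pics/a.png",a);cv2.imwrite("pics/b.png",b)
for c in("scene","side"):
  for l in("console","gate","knob","objective","cleaner"):
    print(c,l,[(np.round(d["extent"],1).tolist(),round(d["conf"],2)) for d in robot.look_for(c,l)[:2]])
  m=robot.camera_model(c);print({k:np.round(v,3).tolist() for k,v in m.items()})
o=robot.get_obs();print(o["position"],o["tool_rot"],robot.tcp_to_tips,o["time"])
E
```

```text
scene console [([356.9, 253.6, 195.9, 170.2], 0.89), ([340.1, 207.7, 21.0, 38.4], 0.68)]
scene gate [([361.6, 253.1, 191.0, 172.9], 0.71), ([339.8, 208.4, 19.5, 43.9], 0.24)]
scene knob [([341.1, 205.4, 16.5, 46.9], 0.56), ([359.9, 253.9, 192.1, 170.6], 0.46)]
scene objective [([356.0, 176.2, 18.6, 22.8], 0.82)]
scene cleaner [([324.8, 163.0, 19.3, 30.8], 0.83)]
{'fx': 475.325, 'fy': 475.325, 'cx': 320.922, 'cy': 193.688, 'distortion': [0.029, 0.0, 0.0, 0.0, 0.0], 'R': [[-0.861, 0.508, -0.003], [0.292, 0.488, -0.822], [-0.416, -0.709, -0.569]], 't': [0.542, -0.079, 1.26]}
side console [([303.6, 215.4, 129.6, 126.8], 0.81)]
side gate [([303.8, 215.9, 135.7, 127.9], 0.86), ([310.2, 174.4, 14.5, 46.5], 0.5)]
side knob [([308.8, 173.6, 16.3, 37.9], 0.54)]
side objective [([280.8, 223.1, 15.6, 24.5], 0.81), ([277.5, 167.1, 16.2, 10.8], 0.4)]
side cleaner [([300.1, 283.9, 18.9, 44.5], 0.63)]
{'fx': 462.502, 'fy': 462.502, 'cx': 321.814, 'cy': 202.483, 'distortion': [-0.048, 0.0, 0.0, 0.0, 0.0], 'R': [[0.925, -0.38, 0.017], [-0.222, -0.574, -0.788], [0.309, 0.725, -0.615]], 't': [-0.588, 0.211, 0.974]}
[0.15689216 0.60495733 0.24456261] [ 1.26562318e-01  9.91958658e-01 -3.50899796e-07 -2.36146613e-06] 0.022 0.6
```

```bash
python3 - <<'E'
import cv2,numpy as np
a=cv2.imread("pics/a.png")[150:350,240:470];b=cv2.imread("pics/b.png")[140:300,220:390]
a=cv2.resize(a,None,fx=3.4,fy=3,interpolation=2);b=cv2.resize(b,None,fx=4,fy=3.5,interpolation=2)
cv2.imwrite("pics/a2.png",a);cv2.imwrite("pics/b2.png",b)
E
```

```text
(no output)
```

View pics/a2.png

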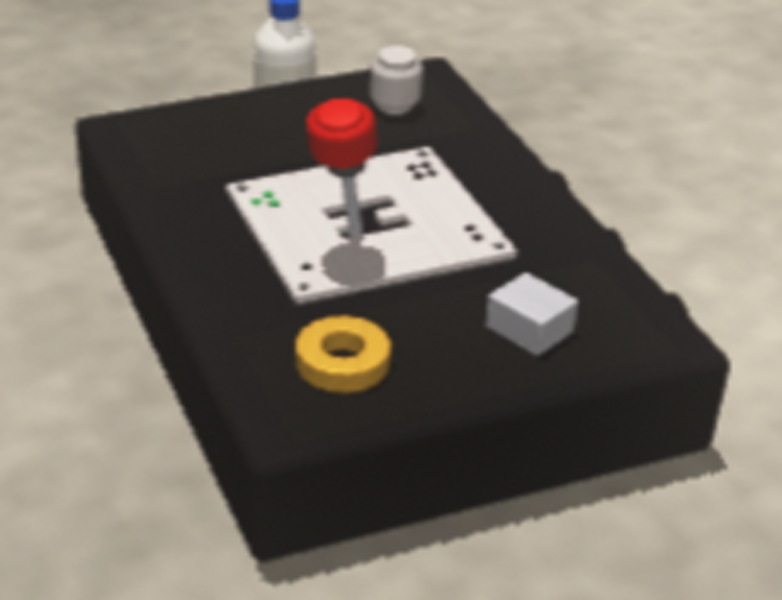

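View pics/b2.png

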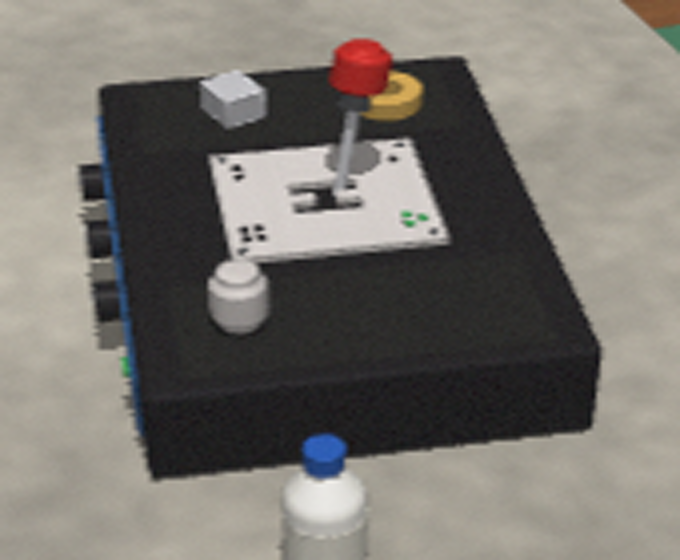

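The lever leans forward in the left track, at about (340,195) in scene and (310,160) in side. All four plate corners are visible in both views. Next I fit the console pose and the lever angles.

```bash
cat > h.py <<'E'
import cv2,numpy as np
from rig import robot
from scipy.optimize import least_squares
def proj(c,X):
    m=robot.camera_model(c);K=np.array([[m["fx"],0,m["cx"]],[0,m["fy"],m["cy"]],[0,0,1]])
    return cv2.projectPoints(np.float64(X).reshape(-1,3),cv2.Rodrigues(np.array(m["R"]))[0],np.float64(m["t"]),K,np.float64(m["distortion"]))[0][:,0]
def W(p,X):
    c,s=np.cos(p[2]),np.sin(p[2]);X=np.atleast_2d(X)
    return np.c_[p[0]+c*X[:,0]-s*X[:,1],p[1]+s*X[:,0]+c*X[:,1],X[:,2]]
def knob(f,a,r=.155): return np.array([r*np.sin(f),-r*np.sin(a)*np.cos(f),.018+r*np.cos(a)*np.cos(f)])
def red(im):
    h=cv2.cvtColor(im,cv2.COLOR_BGR2HSV);m=(((h[...,0]<6)|(h[...,0]>174))&(h[...,1]>170)&(h[...,2]>70)).astype(np.uint8)
    n,_,s,ce=cv2.connectedComponentsWithStats(m);i=1+s[1:,4].argmax();x,y,w,hh,A=s[i];return np.array([x+w/2-.5,y+hh/2-.5]),A
def lever(p,uv):
    r=least_squares(lambda v:np.concatenate([(proj(c,W(p,knob(v[0],v[1],.157)))-uv[c]).ravel() for c in uv]),[0.,-.1]);return r.x,np.abs(r.fun).max()
E
python3 - <<'E'
from h import *
C=np.array([[.065,-.06,.082],[-.065,-.06,.082],[-.065,.06,.082],[.065,.06,.082]])
a=np.array([[227,186],[430,149],[517,253],[297,299]])/[3.4,3]+[240,150]
b=np.array([[449,241],[231,258],[210,155],[411,139]])/[4,3.5]+[220,140]
r=least_squares(lambda p:np.concatenate([(proj("scene",W(p,C))-a).ravel(),(proj("side",W(p,C))-b).ravel()]),[.5,.2,0])
p=r.x;print(p,np.round(r.fun,1));np.save("p.npy",p)
uv={c:red(cv2.imread(f))[0] for c,f in(("scene","pics/a.png"),("side","pics/b.png"))}
print(uv,red(cv2.imread("pics/a.png"))[1],lever(p,uv))
for f,ac in((.26,-.155),(0,-.155),(0,.155),(.26,.155)):print(f,ac,W(p,knob(f,ac)))
for n,uvs in {"obj":[(396,110),(240,327)],"blk":[(533,353),(233,125)],"ring":[(343,370),(395,105)]}.items():pass
E
```

```text
[ 0.60082796  0.05444385 -0.20091936] [-0.3 -0.4 -0.4 -0.5 -0.4 -0.3 -0.8 -0.5 -0.9 -1.5 -0.3 -0.6 -0.3 -0.4
 -0.8 -0.7]
{'scene': array([339.5, 194. ]), 'side': array([310., 159.])} 372 (array([ 0.17567591, -0.15187384]), np.float64(0.1787062063633016))
0.26 -0.155 [[0.64448885 0.06915095 0.16599469]]
0 -0.155 [[0.60560346 0.0778914  0.17114179]]
0 0.155 [[0.59605246 0.0309963  0.17114179]]
0.26 0.155 [[0.63525885 0.023832   0.16599469]]
```

```bash
cat >> h.py <<'E'
from scipy.spatial.transform import Rotation as Ro
def togo(x,y,z):  # shift in tool axes to reach console point (tcp), roll in 10deg units
    p=np.load("p.npy");o=robot.get_obs();R=Ro.from_quat(o["tool_rot"]).as_matrix()
    ang=np.arctan2(-R[1,0],-R[0,0]);roll=-(p[2]-ang)
    Rn=R@Ro.from_euler("z",roll).as_matrix()
    print("t %.2f shift mm"%o["time"],np.round(1e3*Rn.T@(W(p,[x,y,z])[0]-o["position"]),1),"roll",round(np.degrees(roll)/10,3),"F",np.round(Ro.from_euler("z",p[2]).inv().apply(o["ft_force"]),1),"w",round(o["grip_width"],4))
def see():
    p=np.load("p.npy");uv={c:red(robot.camera(c)) for c in("scene","side")}
    print("lever",lever(p,{c:v[0] for c,v in uv.items()}),[v[1] for v in uv.values()])
E
python3 -c "
from h import *
togo(.080,.023,.245)"
```

```text
t 0.60 shift mm [-6.249e+02 -4.278e+02 -4.000e-01] roll -0.303 F [ 0.5 -0.6  0.1] w 0.0871
```

```bash
python3 -m jog '[0,0,0,0,-0.3, 0,-0.03,-0.02,0,0, 0,-0.035,-0.024,0,0, 0,-0.035,-0.024,0,0, 0,-0.035,-0.024,0,0, 0,-0.035,-0.024,0,0, 0,-0.035,-0.024,0,0, 0,-0.035,-0.024,0,0, 0,-0.035,-0.024,0,0, 0,-0.035,-0.024,0,0, 0,-0.035,-0.024,0,0, 0,-0.035,-0.024,0,0, 0,-0.035,-0.024,0,0, 0,-0.035,-0.024,0,0, 0,-0.035,-0.024,0,0, 0,-0.035,-0.024,0,0, 0,-0.035,-0.024,0,0, 0,-0.035,-0.024,0,0, 0,-0.035,-0.024,0,0, 0,0,0,0,0]' 10
python3 -c "
from h import *
togo(.080,.023,.175)
cv2.imwrite('pics/c.png',robot.camera('wrist'))
see()"
```

```text
time: 3.1
position: [0.6857, 0.0576, 0.2442]
tool_rot: [0.102, 0.995, -0.0, 0.001]
ft_force: [0.1, -0.0, -0.3]
grip_width: 0.0002
grip_force: 0.0
t 3.10 shift mm [ 2.7  3.  69.2] roll -0.024 F [ 0.1 -0.  -0.3] w 0.0002
lever (array([ 0.16967388, -0.1539277 ]), np.float64(0.276274001518118)) [np.int32(371), np.int32(191)]
```

View pics/c.png

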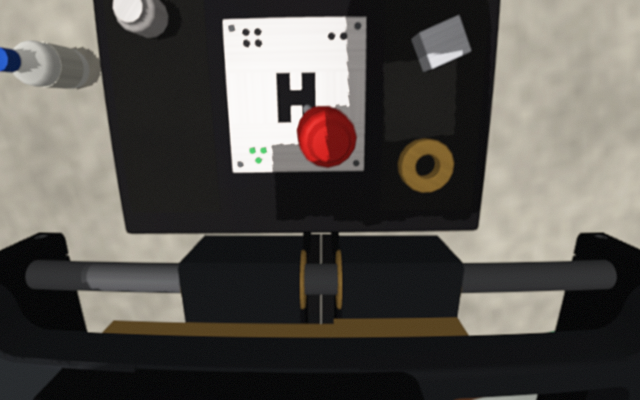

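The wrist view shows the knob at (326,135), in line with the closed fingers at column 320 and clear of them. Next I descend and start the pull back.

```bash
python3 -m jog '[0,0.001,0.001,0.025,0, 0,0.001,0.001,0.025,0, 0,0,0.001,0.019,0, 0,0,0,0,0, 0,0.010,0,0,0, 0,0.010,0,0,0, 0,0.005,0,0,0, 0,0.005,0,0,0, 0,0.005,0,0,0, 0,0.005,0,0,0, 0,0,0,0,0]'
python3 -c "
from h import *
togo(.0275,.023,.175);see()"
```

```text
time: 4.62
position: [0.6424, 0.072, 0.1754]
tool_rot: [0.1, 0.995, -0.0, -0.001]
ft_force: [3.0, -0.6, 1.6]
grip_width: 0.0001
grip_force: 1.4
t 4.62 shift mm [ 9.7 -2.5  0.4] roll -0.002 F [3.  0.  1.6] w 0.0001
lever (array([ 0.07562908, -0.27588371]), np.float64(2.869864408470903)) [np.int32(41), np.int32(151)]
```

```bash
cat >> h.py <<'E'
def see1(ac,c="side"):
    p=np.load("p.npy");u,A=red(robot.camera(c));r=least_squares(lambda v:(proj(c,W(p,knob(v[0],ac,.157)))-u).ravel(),[0.]);print(c,"fore",r.x,r.fun,A)
E
python3 -m jog '[0,0.004,-0.001,0,0, 0,0.004,-0.001,0,0, 0,0,0,0,0]'
python3 -c "
from h import *
togo(.0275,.023,.175);see1(-.155)
cv2.imwrite('pics/d.png',cv2.resize(robot.camera('side')[120:270,220:400],None,fx=4,fy=4))"
```

```text
time: 5.1
position: [0.6343, 0.0718, 0.1753]
tool_rot: [0.101, 0.995, 0.0, -0.0]
ft_force: [3.7, 1.8, 1.0]
grip_width: 0.0002
grip_force: 1.4
t 5.10 shift mm [ 1.9 -0.7  0.3] roll -0.003 F [3.2 2.5 1. ] w 0.0002
side fore [0.00203266] [0.00112869 0.01296284] 144
```

View pics/d.png

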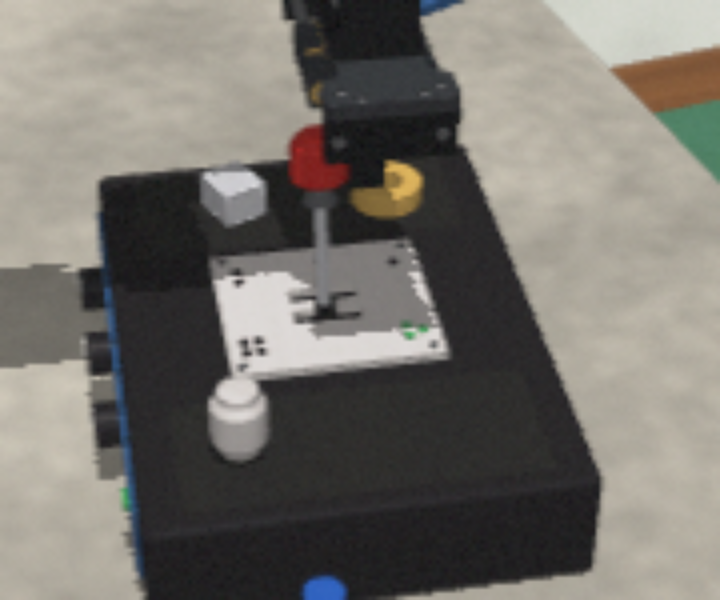

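```bash
python3 -m jog '[0,-0.015,0,0,0, 0,-0.015,0.02,0,0, 0,0,0.03,0,0, 0,0.03,0.005,0,0, 0,0.03,0,0,0, 0,0,0,0,0]'
python3 -c "
from h import *
togo(.0,.060,.175);see();see1(-.155)"
```

```text
time: 5.95
position: [0.6119, 0.132, 0.1743]
tool_rot: [0.1, 0.995, -0.001, -0.004]
ft_force: [0.9, -0.0, 0.0]
grip_width: 0.0005
grip_force: 0.0
t 5.95 shift mm [ -4.6 -18.2  -0.7] roll 0.006 F [0.9 0.1 0. ] w 0.0005
lever (array([ 0.02054344, -0.16628619]), np.float64(1.088468902737418)) [np.int32(195), np.int32(194)]
side fore [0.00203266] [0.00112869 0.01296284] 195
```

```bash
python3 -m jog '[0,-0.0045,-0.010,0,0, 0,0,-0.008,0,0, 0,0,-0.006,0,0, 0,0,-0.006,0,0, 0,0,-0.006,0,0, 0,0,-0.006,0,0, 0,0,-0.006,0,0, 0,0,0,0,0]'
python3 -c "
from h import *
togo(.0,.010,.175);see()"
```

```text
time: 7.1
position: [0.6111, 0.0827, 0.1754]
tool_rot: [0.101, 0.995, -0.0, -0.0]
ft_force: [0.8, 1.9, 1.2]
grip_width: 0.0003
grip_force: 1.2
t 7.10 shift mm [  4.4 -19.7   0.5] roll -0.005 F [0.4 2.  1.2] w 0.0003
lever (array([ 0.05629432, -0.01130094]), np.float64(2.9696140942490388)) [np.int32(74), np.int32(161)]
```

```bash
python3 -m jog '[0,0,-0.005,0,0, 0,0,-0.005,0,0, 0,0,-0.005,0,0, 0,0,-0.003,0,0, 0,0,0,0,0]'
python3 -c "
from h import *
togo(.0,.010,.175);see1(.14)
cv2.imwrite('pics/e.png',cv2.resize(robot.camera('side')[120:270,220:400],None,fx=4,fy=4))"
```

```text
time: 7.82
position: [0.6075, 0.0654, 0.1754]
tool_rot: [0.101, 0.995, -0.0, -0.0]
ft_force: [0.4, 2.4, 1.7]
grip_width: 0.0007
grip_force: 1.2
t 7.83 shift mm [ 4.3 -2.   0.5] roll -0.005 F [-0.1  2.4  1.7] w 0.0007
side fore [-0.00561572] [-0.04608684 -0.47613623] 159
```

View pics/e.png

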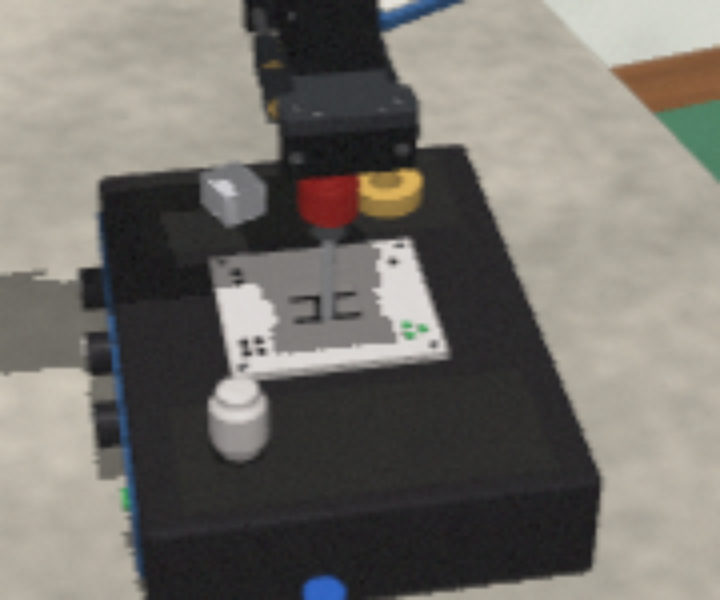

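The knob is moving across, at (328,200) in the crop with its stem near the right track. A little more, then back off and measure unobstructed.

```bash
python3 -m jog '[0,0,-0.0015,0,0, 0,0,-0.0015,0,0, 0,0,0,0,0]'; python3 -m jog '[0,0,0.02,0,0, 0,0,0.025,0,0, 0,0.030,0.015,0,0, 0,0.03,0,0,0, 0,0,0,0,0]'
python3 -c "
from h import *
togo(-.048,-.023,.175);see();see1(.155);see1(.155,'scene')"
```

```text
time: 8.3
position: [0.6069, 0.063, 0.1754]
tool_rot: [0.101, 0.995, 0.0, -0.0]
ft_force: [1.7, 2.0, 1.3]
grip_width: -0.0
grip_force: 1.4
time: 8.93
position: [0.5573, 0.1351, 0.1749]
tool_rot: [0.099, 0.995, -0.001, -0.002]
ft_force: [0.2, 0.4, 0.4]
grip_width: 0.0005
grip_force: 0.0
t 8.93 shift mm [-10.8 -93.4   0. ] roll 0.011 F [0.1 0.5 0.4] w 0.0005
lever (array([0.00763053, 0.11034993]), np.float64(0.1472840723008062)) [np.int32(313), np.int32(218)]
side fore [0.00313376] [0.19413585 2.1461301 ] 219
scene fore [-0.00569158] [-0.28541267 -1.53312011] 313
```

Unobstructed, both views agree on fore ≈ 0.008 and across ≈ 0.110, so it isn't in the right track yet. The fingers are narrower than I assumed, and it needs about 7 mm more.

```bash
python3 -m jog '[0,-0.03,0,0,0, 0,-0.028,0,0,0, 0,0,-0.02,0,0, 0,0,-0.02,0,0, 0,0,-0.013,0,0, 0,0,0,0,0]'
python3 -c "
from h import *
togo(.0,.002,.175)"
```

```text
time: 9.88
position: [0.6058, 0.0689, 0.1757]
tool_rot: [0.102, 0.995, 0.0, -0.0]
ft_force: [0.0, -0.8, 0.1]
grip_width: 0.0003
grip_force: 0.0
t 9.88 shift mm [  2.  -13.2   0.7] roll -0.016 F [ 0.2 -0.8  0.1] w 0.0003
```

```bash
python3 -m jog '[0,0,-0.004,0,0, 0,0,-0.003,0,0, 0,0,-0.003,0,0, 0,0,-0.002,0,0, 0,0,-0.001,0,0, 0,0,0,0,0]'
python3 -c "
from h import *
togo(.0,.002,.175)"; python3 -m jog '[0,0,0.02,0,0, 0,0,0.025,0,0, 0,0.030,0.015,0,0, 0,0.03,0,0,0, 0,0,0,0,0]'
python3 -c "
from h import *
togo(-.053,-.024,.175);see()"
```

```text
time: 10.62
position: [0.6039, 0.0577, 0.1756]
tool_rot: [0.101, 0.995, 0.0, 0.0]
ft_force: [0.3, 3.3, 1.1]
grip_width: 0.0002
grip_force: 1.6
t 10.62 shift mm [ 2.4 -1.8  0.6] roll -0.003 F [-0.3  3.3  1.1] w 0.0002
time: 11.25
position: [0.5546, 0.1295, 0.1752]
tool_rot: [0.099, 0.995, -0.001, -0.002]
ft_force: [0.6, -0.0, 0.6]
grip_width: 0.0005
grip_force: 0.0
t 11.25 shift mm [ -7.2 -88.3   0.3] roll 0.011 F [0.6 0.1 0.6] w 0.0005
lever (array([0.0022057 , 0.15434604]), np.float64(0.12531532956660385)) [np.int32(307), np.int32(217)]
```

```bash
python3 -m jog '[0,0,-0.03,0,0, 0,0,-0.03,0,0, 0,0,-0.028,0,0, 0,0,0,0,0, 0,-0.012,0,0,0, 0,-0.012,0,0,0, 0,-0.005,0,0,0, 0,-0.005,0,0,0, 0,-0.005,0,0,0, 0,0,0,0,0]'
python3 -c "
from h import *
togo(.011,-.023,.175);see()"
```

```text
time: 12.6
position: [0.5523, 0.082, 0.1759]
tool_rot: [0.119, 0.991, 0.05, -0.034]
ft_force: [-39.4, 98.6, 40.8]
grip_width: 0.0006
grip_force: 48.0
t 12.60 shift mm [-64.  -39.8  -7.7] roll -0.195 F [-58.3  88.7  40.8] w 0.0006
lever (array([0.00539961, 0.15624184]), np.float64(0.3584700966665082)) [np.int32(309), np.int32(204)]
```

Something is blocking the tool: about 100 N. I'll look before moving anything.

```bash
python3 -c "
from h import *
a=robot.camera('side')[20:320,170:430];b=robot.camera('scene')[50:350,220:480]
cv2.imwrite('pics/f.png',cv2.resize(np.hstack([a,b]),(800,462)))
o=robot.get_obs();print(o['time'],o['q'],o['ft_force'],o['moment'],o['joint_torque'])"
```

```text
12.8 [-0.10481642  0.54608463  1.6404537   0.1174482   1.02398584 -1.50180539] [-39.17470739  98.12797624  40.18218554] [16.04315098  6.43957936 -0.47738704] [-57.20872521 -24.07642007 -33.88546944 -22.40000546 -15.82052708
  -0.30237964]
```

View pics/f.png

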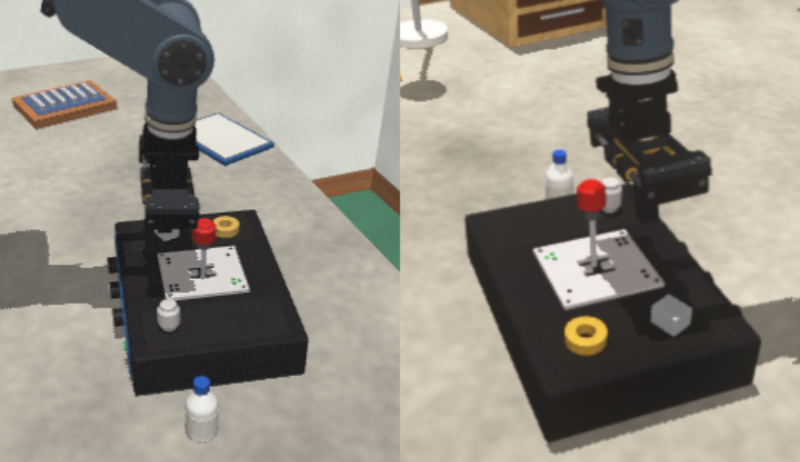

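```bash
python3 -c "
from h import *
o=robot.get_obs();R=Ro.from_quat(o['tool_rot']).as_matrix();P=o['position'];tip=P+.022*R[:,2]
print(P,tip,R[:,2])
L=[]
for c in('side','scene'):
    im=robot.camera(c);u=proj(c,[P,tip]);print(c,u)
    x,y=u[1].astype(int);S=4
    k=im[y-60:y+70,x-50:x+50];k=(255*(k/255.)**.5).astype(np.uint8);k=cv2.resize(k,None,fx=S,fy=S,interpolation=2)
    for q in u: cv2.circle(k,(int((q[0]-x+50)*S),int((q[1]-y+60)*S)),4,(0,255,0),1)
    L.append(k)
cv2.imwrite('pics/g.png',np.hstack(L))"
```

```text
[0.55229115 0.08203937 0.17587985] [0.55108892 0.08438003 0.15403778] [-0.05464674  0.10639358 -0.9928213 ]
side [[277.14724405 161.56427432]
 [276.74979599 168.81644872]]
scene [[379.5856357  181.64871867]
 [380.07512926 191.90729745]]
```

View pics/g.png

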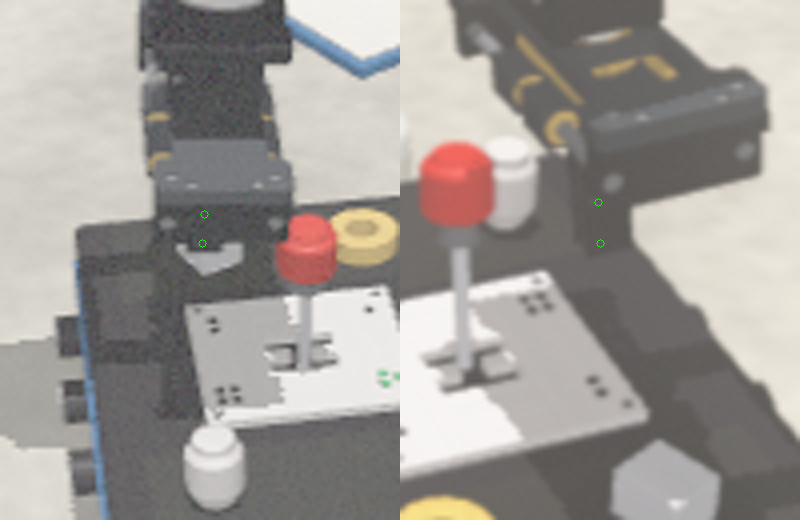

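```bash
python3 -c "
from h import *
k=robot.camera('wrist');k=(255*(k/255.)**.6).astype(np.uint8)
cv2.imwrite('pics/h.png',k)"
```

```text
(no output)
```

View pics/h.png

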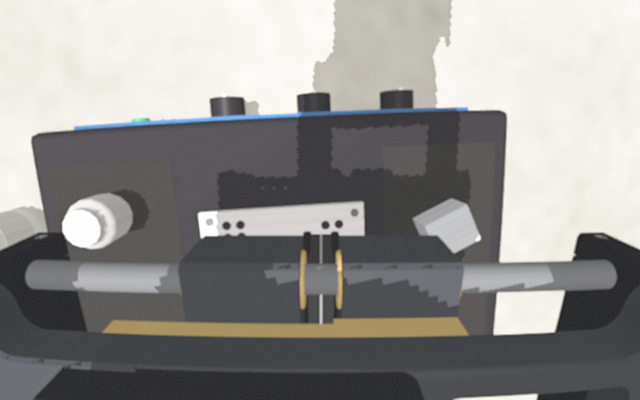

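```bash
python3 -m jog '[0,0.017,0.0,0,0, 0,0.017,0,0,0, 0,0,0.02,0,0, 0,0,0.015,0,0, 0,0,0,0,0]'
python3 -c "
from h import *
togo(-.062,.011,.175);o=robot.get_obs();print(o['q'],o['joint_torque'],robot.camera_model('wrist')['tool_from_camera']);see()"
```

```text
time: 13.58
position: [0.552, 0.0833, 0.1754]
tool_rot: [0.101, 0.995, 0.006, -0.0]
ft_force: [-0.4, 22.9, 1.3]
grip_width: 0.0004
grip_force: 11.4
t 13.57 shift mm [ 8.4 -7.6  0.4] roll -0.011 F [-5.  22.4  1.3] w 0.0004
[-0.05679011  0.5294483   1.67071067  0.01534142  0.94185639 -1.4338461 ] [-1.23195863e+01 -3.97965288e+01 -1.45948559e+01 -5.50083965e+00
 -4.36376324e-01  1.44525961e-02] [[ 7.78812448e-04 -9.65177981e-01 -2.61592926e-01  7.10535771e-02]
 [ 9.99999690e-01  7.82950249e-04  8.84040197e-05  2.22197560e-04]
 [ 1.19488633e-04 -2.61592913e-01  9.65178291e-01 -1.40031556e-01]
 [ 0.00000000e+00  0.00000000e+00  0.00000000e+00  1.00000000e+00]]
lever (array([0.0022057 , 0.15434604]), np.float64(0.12531532956660385)) [np.int32(307), np.int32(217)]
```

```bash
python3 -m jog '[0,0,0.01,0,0, 0,0,0.01,0,0, 0,0,0.01,-0.02,0, 0,0,0,-0.03,0, 0,0,0,-0.02,0, 0,0,0,0,0]'; python3 -m jog '[0,0,-0.02,0,0, 0,0,-0.02,0,0, 0,0,-0.02,0,0, 0,0,0,0,0]'
python3 -c "
from h import *
togo(-.062,-.024,.245);cv2.imwrite('pics/i.png',robot.camera('wrist'))"
```

```text
time: 14.42
position: [0.5594, 0.1041, 0.2472]
tool_rot: [0.101, 0.995, -0.0, 0.003]
ft_force: [0.1, -0.3, 0.4]
grip_width: 0.0001
grip_force: 0.0
time: 14.92
position: [0.5449, 0.0439, 0.2451]
tool_rot: [0.102, 0.995, -0.0, -0.001]
ft_force: [-0.5, 0.6, -0.6]
grip_width: 0.0002
grip_force: 0.0
t 14.93 shift mm [ 9.3 -2.5  0.2] roll -0.022 F [-0.6  0.5 -0.6] w 0.0002
```

View pics/i.png

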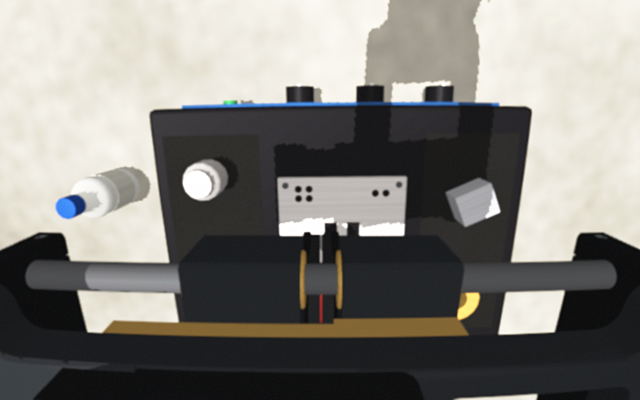

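The knob shows red through the finger slit, directly forward of the fingers, and nothing visible stands behind it. I'll back off a little and descend in stages, watching the force.

```bash
python3 -m jog '[0,0.012,-0.0025,0,0, 0,0,0,0.015,0, 0,0,0,0.01,0, 0,0,0,0,0]'; python3 -m jog '[0,0,0,0.01,0, 0,0,0,0.01,0,0,0,0,0,0]';python3 -m jog '[0,0,0,0.01,0, 0,0,0,0.01,0,0,0,0,0,0]'
python3 -c "
from h import *
togo(-.062,-.024,.175);see()"
```

```text
time: 15.48
position: [0.5324, 0.0463, 0.2191]
tool_rot: [0.1, 0.995, 0.0, -0.001]
ft_force: [-0.7, -1.0, 0.4]
grip_width: 0.0003
grip_force: 0.0
time: 15.85
position: [0.5325, 0.046, 0.1994]
tool_rot: [0.101, 0.995, 0.0, -0.001]
ft_force: [-0.2, 0.3, 0.0]
grip_width: 0.0002
grip_force: 0.0
time: 16.23
position: [0.5327, 0.0453, 0.1794]
tool_rot: [0.101, 0.995, -0.0, -0.001]
ft_force: [-0.7, -4.7, -2.4]
grip_width: 0.0004
grip_force: 2.1
t 16.23 shift mm [-2.9 -1.4  4.4] roll -0.003 F [ 0.3 -4.7 -2.4] w 0.0004
lever (array([0.0022057 , 0.15434604]), np.float64(0.12531532956660385)) [np.int32(307), np.int32(217)]
```

```bash
python3 -m jog '[0,0,-0.002,-0.004,0, 0,0,0,0,0]';  python3 -m jog '[0,-0.005,0,0,0,0,-0.005,0,0,0, 0,0,0,0,0]';python3 -m jog '[0,-0.005,0,0,0,0,-0.005,0,0,0, 0,0,0,0,0]'
python3 -c "
from h import *
togo(.011,-.023,.180);see()"
```

```text
time: 16.58
position: [0.5332, 0.0444, 0.1853]
tool_rot: [0.101, 0.995, 0.001, 0.001]
ft_force: [-0.6, 0.2, -0.6]
grip_width: 0.0007
grip_force: 0.0
time: 16.95
position: [0.5433, 0.0419, 0.1846]
tool_rot: [0.101, 0.995, 0.0, 0.0]
ft_force: [-1.2, 0.1, -0.1]
grip_width: 0.0003
grip_force: 0.0
time: 17.32
position: [0.5529, 0.0397, 0.1846]
tool_rot: [0.101, 0.995, -0.0, 0.0]
ft_force: [0.7, 0.3, 0.4]
grip_width: 0.0005
grip_force: 0.0
t 17.32 shift mm [-55.    1.    4.6] roll -0.004 F [0.6 0.4 0.4] w 0.0005
lever (array([0.00539961, 0.15624184]), np.float64(0.3584700966665082)) [np.int32(306), np.int32(150)]
```

```bash
python3 -m jog '[0,-0.005,0,0.001,0,0,-0.005,0,0.001,0, 0,-0.005,0,0,0,0,-0.005,0,0,0,0,0,0,0,0]';python3 -m jog '[0,-0.005,0,0,0,0,-0.005,0,0,0, 0,-0.005,0,0,0,0,0,0,0,0]'
python3 -c "
from h import *
togo(.011,-.023,.180);see()"
```

```text
time: 18.05
position: [0.5712, 0.036, 0.1823]
tool_rot: [0.101, 0.995, 0.0, -0.001]
ft_force: [-2.0, 0.8, 2.3]
grip_width: 0.0008
grip_force: 1.2
time: 18.55
position: [0.5874, 0.0327, 0.1826]
tool_rot: [0.101, 0.995, -0.0, 0.001]
ft_force: [-2.5, 1.1, 2.5]
grip_width: 0.0004
grip_force: 1.3
t 18.55 shift mm [-19.8   0.9   2.6] roll -0.004 F [-2.7  0.6  2.5] w 0.0004
lever (array([0.11467824, 0.20161201]), np.float64(2.098636888894191)) [np.int32(326), np.int32(103)]
```

```bash
python3 -m jog '[0,-0.005,0,0,0,0,-0.005,0,0.001,0, 0,-0.004,0,0.001,0,0,0,0,0,0]';python3 -m jog '[0,-0.002,0,0,0,0,0,0,0,0]'
python3 -c "
from h import *
togo(.011,-.023,.180);see();see1(.155,'scene')"
```

```text
time: 19.15
position: [0.601, 0.03, 0.1805]
tool_rot: [0.101, 0.995, 0.0, 0.0]
ft_force: [-1.6, 0.7, 2.4]
grip_width: 0.0004
grip_force: 1.2
time: 19.4
position: [0.6022, 0.0298, 0.1804]
tool_rot: [0.101, 0.995, 0.0, -0.0]
ft_force: [-2.1, 0.2, 2.6]
grip_width: 0.0005
grip_force: 1.5
t 19.40 shift mm [-4.8  0.9  0.4] roll -0.003 F [-2.1 -0.2  2.6] w 0.0005
lever (array([0.22593769, 0.20510607]), np.float64(2.081641023678884)) [np.int32(330), np.int32(105)]
scene fore [0.23101221] [-0.18953359 -0.44668587] 331
```

```bash
python3 -m jog '[0,-0.0015,0,0,0,0,-0.0015,0,0,0,0,0,0,0,0]';python3 -m jog '[0,-0.001,0,0,0,0,0,0,0,0]'; python3 -m jog '[0,-0.001,0,0,0,0,0,0,0,0]'
python3 -c "
from h import *
togo(.011,-.023,.180);see1(.155,'scene')"
```

```text
time: 19.92
position: [0.6051, 0.0292, 0.1803]
tool_rot: [0.101, 0.995, 0.0, -0.0]
ft_force: [-2.2, 0.6, 0.1]
grip_width: 0.0007
grip_force: 1.5
time: 20.18
position: [0.606, 0.029, 0.1803]
tool_rot: [0.101, 0.995, 0.0, -0.0]
ft_force: [-3.3, 1.2, 0.0]
grip_width: 0.0006
grip_force: 1.5
time: 20.42
position: [0.6069, 0.0288, 0.1803]
tool_rot: [0.101, 0.995, 0.0, -0.0]
ft_force: [-4.0, 1.7, -1.2]
grip_width: 0.0007
grip_force: 1.6
t 20.43 shift mm [0.1 0.9 0.3] roll -0.003 F [-4.3  0.9 -1.2] w 0.0007
scene fore [0.26345657] [-0.16279779 -0.35489317] 333
```

```bash
python3 -m jog '[0,-0.001,0,0,0,0,0,0,0,0]';python3 -m jog '[0,-0.001,0,0,0,0,0,0,0,0]'
python3 -c "
from h import *
togo(.011,-.023,.180);see1(.155,'scene')"
```

```text
time: 20.72
position: [0.6076, 0.0287, 0.1802]
tool_rot: [0.101, 0.995, 0.0, -0.001]
ft_force: [-3.8, 1.8, -1.2]
grip_width: 0.0003
grip_force: 1.9
time: 20.98
position: [0.6083, 0.0285, 0.1802]
tool_rot: [0.1, 0.995, 0.0, -0.001]
ft_force: [-5.6, 2.8, -2.5]
grip_width: 0.0006
grip_force: 2.3
t 20.98 shift mm [1.5 0.9 0.2] roll -0.002 F [-6.1  1.6 -2.5] w 0.0006
scene fore [0.26597509] [-0.35389905 -0.7669727 ] 332
```

```bash
python3 -m jog '[0,-0.001,0,0,0,0,0,0,0,0]';python3 -m jog '[0,-0.001,0,0,0,0,0,0,0,0]'
python3 -c "
from h import *
togo(.011,-.023,.180);see1(.155,'scene')"
```

```text
time: 21.28
position: [0.6089, 0.0284, 0.1801]
tool_rot: [0.1, 0.995, 0.0, -0.002]
ft_force: [-5.1, 1.5, -1.1]
grip_width: 0.0005
grip_force: 2.6
time: 21.52
position: [0.6095, 0.0283, 0.18]
tool_rot: [0.1, 0.995, 0.0, -0.002]
ft_force: [-5.2, 3.3, -0.9]
grip_width: 0.0004
grip_force: 2.9
t 21.52 shift mm [ 2.7  0.9 -0. ] roll -0.002 F [-5.7  2.2 -0.9] w 0.0004
scene fore [0.27144464] [-0.26845132 -0.57447132] 334
```

```bash
python3 -m jog '[0,0.01,0,0,0,0,0.012,0,0,0,0,0,0,-0.02,0,0,0,0,-0.03,0,0,0.02,0,-0.03,0,0,0.04,0,0,0,0,0.04,0,-0.02,0,0,0.04,0,0,0,0,0,0,0,0]'
python3 -c "
from h import *
togo(.011,-.023,.180);see()
a=robot.camera('side');b=robot.camera('scene')
cv2.imwrite('pics/j.png',np.hstack([cv2.resize(a[120:280,210:400],(400,400)),cv2.resize(b[130:330,250:480],(400,400))]))"
```

```text
time: 22.7
position: [0.4501, 0.0609, 0.2815]
tool_rot: [0.1, 0.995, -0.0, 0.001]
ft_force: [1.0, -0.5, -0.2]
grip_width: 0.0003
grip_force: 0.0
t 22.70 shift mm [-159.8    0.8  101.9] roll 0.001 F [ 1.1 -0.2 -0.2] w 0.0003
lever (array([0.27270171, 0.15101491]), np.float64(0.24221227296300185)) [np.int32(329), np.int32(212)]
```

View pics/j.png

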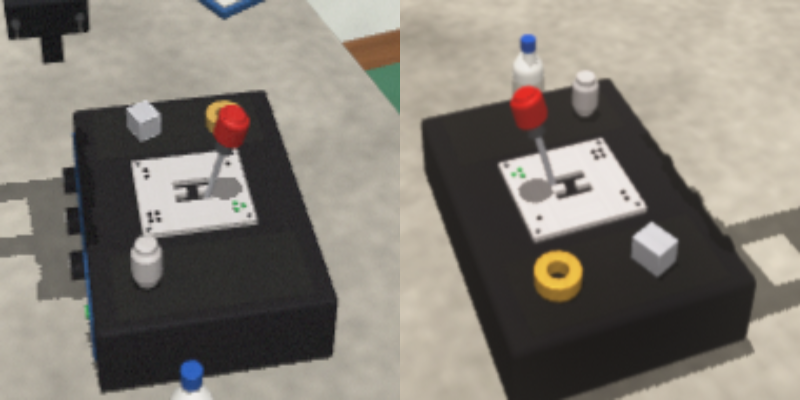

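The unobstructed views put the lever fully forward in the right track by the three green dots (fore ≈ 0.27, across ≈ 0.15). The other things look undisturbed and the arm is clear.

```bash
python3 -c "
from rig import robot
print(robot.hand_in())"
```

```text
the job is handed in; nothing more can be done
None
```

The selector stands fully home in slot three, the arm is clear and the loose items look unmoved, but while I moved the tool round behind the knob it hit something I could not see or identify, and wrist force reached about 113 N (limit 120 N); if the gripper body took that load, it broke the 40 N limit.

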